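# Seal the mineral canisters by their lid buttons, shortest first

## Robot

A 6-joint arm with a two-finger parallel gripper is mounted at the origin on the work surface. World frame = base frame: x ahead of the robot, y to its left, z up, the work surface at z = 0. Lengths are in m, angles in rad, forces in N, time in s.
With the tool pointing down it reaches from about 0.375 to 0.9 m from the base axis. Payload 3.1 kg.
Tool frame: the origin (TCP) lies at the very end of the fingers, on their centre line; the grasp point (between the pads) lies 19 mm behind it (tcp_to_grasp is the distance from the TCP to the grasp point, in m); z points along the fingers, y is the direction in which the jaws open and shut (so a half turn about z gives the same grasp; the last joint's range is limited). The gripper opens to 85 mm and grips with 20 to 120 N. Pads are 22 mm wide; open, the fingers measure 114 mm over their backs; the gripper's body (76 mm by 85 mm) begins 54 mm behind the grasp point. The pads swing forward as they close: fully open they stand 13 mm farther back than shut.
Start: joints at [1.167, 0.527, 1.433, -0, 1.181, -0.178], TCP at [0.14, 0.609, 0.2] pointing down, gripper open.
Joint ranges: [-3.08, 3.08], [-0.75, 2.2], [0.22, 2.44], [-1.43, 4.57], [0, 2.65], [-2.85, 2.85]. Speed limits (rad/s): [2.79, 2.79, 3.14, 3.14, 3.14, 3.14].

## Interface

Orientations are given as a unit quaternion [x, y, z, w].
In Python, from station import sense, snapshot, camera_info, sign_off, tcp_to_grasp gives the robot as it stands.
- The arm moves only by the shell command python3 -m inch 'ROWS' [FORCE]. ROWS is JSON, a list of rows, each a list of 3 entries, a list of its own where there are three numbers: the closure, from -1 (fully open) to 1 (shut), so that 0 is half open, then the shift along the tool's x, y, z normalised to -1 to 1, where 1 is 10 cm, then the turn, a rotation vector about the tool's x, y, z normalised to -1 to 1, where 1 is 360 degrees. In form: [[jaw, [dx, dy, dz], [ax, ay, az]], ...]. A call has 1 to 20 rows; each row is the pose to reach, as a shift and turn from the pose commanded when the call began, along the tool's axes at that moment, turning the shorter way round; what a row does not reach only later rows make up. A row lasts 1/10 s, in which the tool goes at most 50 mm and 8.59 degrees, less where a joint would pass 70% of its speed; a pose out of reach is approached as far as the arm can. A call with a number of a shift or a turn outside -1 to 1 is refused whole. A call with a gripper value outside its range is refused whole. The fingers move at their own pace and stop on an object; FORCE is the grip in N (left out, the last holds). Time passes only in rows, so rows that repeat a pose let the fingers close. It gives the time, the measured TCP pose, the force and the opening at its end, in the units of the state.
- sense(): the state, without advancing time (a new reading comes with each control period).
- snapshot(name): name is "scene" or "top" or "wrist"; returns (picture, depth): 480x640x3 uint8, blue, green, red; 480x640 float32, m along the optical axis (not along the pixel's ray), 0 where there is no reading.
- camera_info(name): a dict with "K" (3x3 intrinsics, pixels), "origin" and "orientation" of the camera in the world. Camera axes: x right, y down, z forward; pixel columns grow to the right and rows downward; lengths in m; the calibration is good to about 2 mm. A picture is of the moment at which its call begins: read the wrist's pose just before it. camera_info takes no time and is no camera call; for the wrist camera it gives the pose at the moment of the call.
- sign_off(): hands the job in, once; it reports no verdict.
The state is a dict: "t": time; "q": joint angles; "qd": joint speeds; "tau": joint torques, N m; "tcp_pos": TCP position; "tool_rot": TCP orientation; "force": force on the tool from outside, world axes, zero at the start; "ft_torque": the same for the moment, N m; "finger_gap": opening from 0.0 (shut) to 1.0 (fully open).
Only numpy, scipy, OpenCV 4.12 (cv2) and the standard library are available. Lean on these libraries where they do the work, as an engineer would, in place of code of your own. Each camera call takes 0.05 s, during which the arm holds its last target.

## Task

Seal the three push-button canisters: gently press the white button in the middle of each lid straight down with the fingertips until it is fully home, first on the shortest canister, then on the middle-height one, then on the tallest. Do not grip, lift, tip or shove the canisters; leave each standing where it is, and leave the screw-cap jar, the bowl and the spatula alone. Finish with the hand clear of everything.

Things in the scene. Friction and masses are not known exactly. Their poses are not given: they have to be found in the camera images.
- short_canister: Loose shortest push-button canister, about 240 g: clear round body 56 mm across with a few reddish mineral lumps inside, dark red lid 60 mm across whose flat top is 70 mm above the origin; a white push button stands in the middle of the lid. Origin: centre of the underside; z up along the canister's axis.
- short_top (a point): Centre of the top face of the shortest canister's white round button (36 mm across). Raised, it is 84 mm above the table (14 mm proud of the lid); fully home it is 76 mm above the table (6 mm proud of the lid). It moves with the button.
- short_button (a joint): Travel of the shortest canister's button in m: 0 raised (as at the start), 0.008 fully home. It slides straight down against about 3 N of friction, without a spring, and stays where it is left; at 0.008 it meets its stop. The stop rests on a springy rubber gasket: from 4 N on, the whole button gives a further 1 mm per 2 N, up to 5 mm (14 N), and comes back when released; this give is not counted in the joint value.
- middle_canister: Loose middle-height push-button canister, about 340 g: clear round body 62 mm across with a few reddish mineral lumps inside, dark red lid 66 mm across whose flat top is 95 mm above the origin; a white push button stands in the middle of the lid. Origin: centre of the underside; z up along the canister's axis.
- middle_top (a point): Centre of the top face of the middle-height canister's white round button (36 mm across). Raised, it is 109 mm above the table (14 mm proud of the lid); fully home it is 101 mm above the table (6 mm proud of the lid). It moves with the button.
- middle_button (a joint): Travel of the middle-height canister's button in m: 0 raised (as at the start), 0.008 fully home. It slides straight down against about 3 N of friction, without a spring, and stays where it is left; at 0.008 it meets its stop. The stop rests on a springy rubber gasket: from 4 N on, the whole button gives a further 1 mm per 2 N, up to 5 mm (14 N), and comes back when released; this give is not counted in the joint value.
- tall_canister: Loose tallest push-button canister, about 470 g: clear round body 68 mm across with a few reddish mineral lumps inside, dark red lid 72 mm across whose flat top is 120 mm above the origin; a white push button stands in the middle of the lid. Origin: centre of the underside; z up along the canister's axis.
- tall_top (a point): Centre of the top face of the tallest canister's white round button (36 mm across). Raised, it is 134 mm above the table (14 mm proud of the lid); fully home it is 126 mm above the table (6 mm proud of the lid). It moves with the button.
- tall_button (a joint): Travel of the tallest canister's button in m: 0 raised (as at the start), 0.008 fully home. It slides straight down against about 3 N of friction, without a spring, and stays where it is left; at 0.008 it meets its stop. The stop rests on a springy rubber gasket: from 4 N on, the whole button gives a further 1 mm per 2 N, up to 5 mm (14 N), and comes back when released; this give is not counted in the joint value.
- screw_jar: Loose bystander: glass jar 62 mm across, 105 mm tall, with a plain dark red screw cap and no button. Origin: centre of the underside.
- mortar: Loose bystander: white ceramic bowl 100 mm across, 60 mm tall. Origin: centre of the underside.
- spatula: Loose bystander: spatula 190 mm long lying flat on the table, under 30 mm high, along its own x axis. Origin: near the middle of its underside.

How it is judged:
On the way, in this order (a step that is already met when the one before it is completed fails the run):
1. the shortest canister's button is home while the other two are still raised (value of joint short_button above 0.006 m and value of joint each of middle_button, tall_button below 0.003 m), for 0.1 s.
2. the middle-height canister's button is home too, while the tallest one's is still raised (value of joint each of short_button, middle_button above 0.006 m and value of joint tall_button below 0.003 m), for 0.1 s.
3. the tallest canister's button is home too (value of joint each of short_button, middle_button, tall_button above 0.006 m), for 0.1 s.
At the end, for the whole second after the job is handed in: All three buttons are home (pressed at least 6 of their 8 mm), each canister stands upright (within 0.1 rad), at rest and within 20 mm of where it began, and the jar, bowl and spatula are within 20 mm of where they began (all of step 3 and distance of each of short_canister, middle_canister, tall_canister, screw_jar, mortar, spatula from where it was at the start of the episode below 0.02 m and angle between each of short_canister, middle_canister, tall_canister's own z axis and vertical below 0.1 rad and linear speed of each of short_canister, middle_canister, tall_canister below 0.02 m/s); the robot touches nothing.
It fails at once if a button is pressed out of order ((value of joint middle_button above 0.004 m and value of joint short_button below 0.005 m) or (value of joint tall_button above 0.004 m and value of joint middle_button below 0.005 m)).
It fails at once if a canister is shoved more than 20 mm (distance of any of short_canister, middle_canister, tall_canister from where it was at the start of the episode above 0.02 m).
It fails at once if a canister is lifted more than 8 mm or tipped more than 0.2 rad (height (world z) of any of short_canister, middle_canister, tall_canister above 0.008 m or angle between any of short_canister, middle_canister, tall_canister's own z axis and vertical above 0.2 rad).
It fails at once if a canister is pressed with more than 30 N (contact force between any of the fingers, the arm and short_canister above 30 N or contact force between any of the fingers, the arm and middle_canister above 30 N or contact force between any of the fingers, the arm and tall_canister above 30 N).
It fails at once if the screw-cap jar, the bowl or the spatula is moved more than 20 mm (distance of any of screw_jar, mortar, spatula from where it was at the start of the episode above 0.02 m).
It also fails if it takes over 48 s, if anything falls off the work surface, if the arm or the gripper's body presses on something with over 40 N, if the wrist force passes 120 N, or if a joint passes its speed limit or range.

## Working session

There is one attempt and no reset: what is moved stays moved. The work goes in short steps, Python scripts to look and compute and a shell command to move; the robot and the scene stay as the last step left them, time stands still between calls to the robot, and variables do not carry over. Pictures are saved under pics/ and viewed, and the job is handed in when it is done.

```bash
mkdir -p pics; ls; python3 - <<'E'
from station import *
import cv2
s=sense(); print(s['t'],s['tcp_pos'],s['tool_rot'],s['force'],s['finger_gap'])
for n in ['scene','top']:
    i=camera_info(n); print(n,i)
    p,d=snapshot(n); cv2.imwrite(f'pics/{n}0.png',p); 
    import numpy as np; np.save(f'pics/{n}0_d.npy',d)
print(tcp_to_grasp)
E
```

```text
pics
0.0 [0.13955039 0.60839794 0.19861259] [ 1.12643910e-01  9.93634803e-01 -1.05918244e-03 -3.26218081e-04] [-0.12089743 -0.73239558 -0.73126155] 1.0049001666023163
scene {'K': array([[533.13442497,   0.        , 320.68760728],
       [  0.        , 533.13442497, 235.24619014],
       [  0.        ,   0.        ,   1.        ]]), 'origin': array([ 1.10235962, -0.43125023,  0.56199136]), 'orientation': array([ 0.80228046,  0.36653467, -0.19720584, -0.4279115 ])}
top {'K': array([[498.10485381,   0.        , 313.91906662],
       [  0.        , 498.10485381, 236.91226588],
       [  0.        ,   0.        ,   1.        ]]), 'origin': array([ 4.36939327e-01, -2.42389059e-04,  8.82504193e-01]), 'orientation': array([ 0.71258159, -0.69662565,  0.05190874, -0.06515875])}
0.0187
```

View pics/scene0.png

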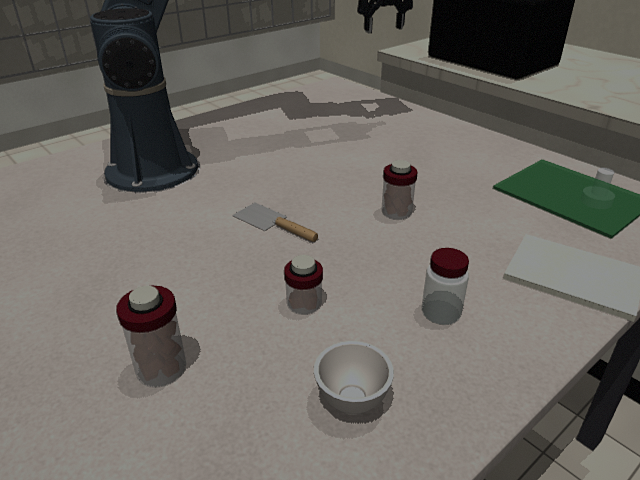

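View pics/top0.png

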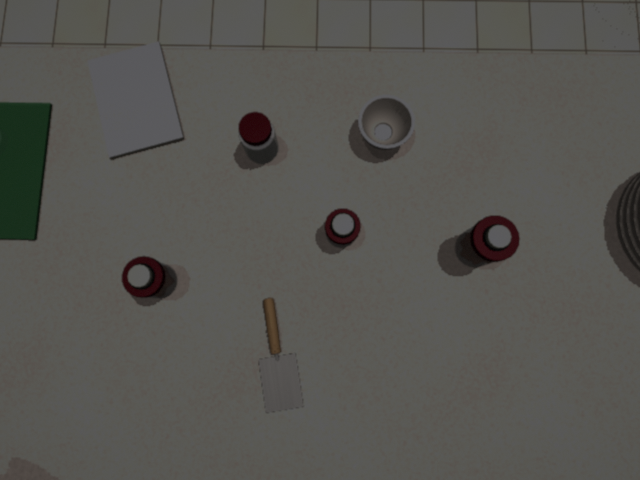

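The top view shows the short button near (343,225), the middle one at (139,276), the tall one at (498,237) and the jar at (256,130). The scene view agrees on heights, with the tall canister lower left, the short one in the centre and the middle one behind. Next I'll measure the button centres.

```bash
cat > h.py <<'E'
import numpy as np,cv2
from scipy.spatial.transform import Rotation as R
from station import *
def ray(n,uv):
    i=camera_info(n);d=R.from_quat(i['orientation']).as_matrix()@np.linalg.inv(i['K'])@np.array([*uv,1.]);return i['origin'],d
def onplane(n,uv,z):
    o,d=ray(n,uv);return o+d*(z-o[2])/d[2]
def lidfit(img,uv,r=40):
    u,v=uv;x0,y0=max(u-r,0),max(v-r,0);c=img[y0:v+r,x0:u+r].astype(int)
    b,g,rr=c[...,0],c[...,1],c[...,2]
    red=((rr>1.8*g)&(rr>1.8*b)&(rr>25)).astype(np.uint8)
    cs,_=cv2.findContours(red,cv2.RETR_EXTERNAL,cv2.CHAIN_APPROX_NONE)
    k=max(cs,key=cv2.contourArea)
    hull=np.zeros_like(red);cv2.drawContours(hull,[cv2.convexHull(k)],-1,1,-1)
    w=((b>0.6*rr)&(rr>60)&(hull>0)).astype(np.uint8)
    cs,_=cv2.findContours(w,cv2.RETR_EXTERNAL,cv2.CHAIN_APPROX_NONE)
    e=None
    if cs:
        q=max(cs,key=cv2.contourArea);e=cv2.fitEllipse(cv2.convexHull(q)) if len(q)>5 else None
    off=np.array([x0,y0])
    return (np.array(cv2.fitEllipse(k)[0])+off, cv2.fitEllipse(k)[1], None if e is None else (np.array(e[0])+off,e[1]))
E
python3 - <<'E'
from h import *
np.set_printoptions(precision=4,suppress=True)
T=cv2.imread('pics/top0.png');S=cv2.imread('pics/scene0.png');D=np.load('pics/top0_d.npy')
for nm,t,s,z in [('short',(343,226),(303,266),.084),('middle',(141,276),(400,170),.109),('tall',(497,238),(146,300),.134)]:
    for n,I,c in(('top',T,t),('scene',S,s)):
        l,ax,b=lidfit(I,c); print(nm,n,'lid',l,ax,onplane(n,l,z-.014),'btn',b, b and onplane(n,b[0],z))
    o,d=ray('top',t);print('depth pt',o+d*D[t[1],t[0]])
print('jar',onplane('top',(256,129),.105),'mortar',onplane('top',(386,122),.06))
for q in [(268,300),(281,410),(276,353)]: print('spat',onplane('top',q,.01))
E
```

```text
short top lid [342.2285 225.883 ] (33.2359733581543, 33.922462463378906) [ 0.5922 -0.0298  0.07  ] btn (array([342.6532, 223.6935]), (20.732994079589844, 21.16822052001953)) [ 0.5932 -0.03    0.084 ]
short scene lid [302.9324 272.1575] (32.59467315673828, 34.56840133666992) [ 0.6028 -0.037   0.07  ] btn (array([302.5097, 265.7484]), (14.959228515625, 26.10080909729004)) [ 0.6046 -0.0389  0.084 ]
depth pt [ 0.5892 -0.0305  0.0848]
middle top lid [142.1828 276.4646] (37.60063552856445, 40.27754592895508) [0.4989 0.2879 0.095 ] btn (array([138.2568, 275.3798]), (21.482017517089844, 22.94197654724121)) [0.4994 0.2891 0.109 ]
middle scene lid [399.794 173.889] (22.91107177734375, 29.791465759277344) [0.5131 0.2746 0.095 ] btn (array([399.8883, 167.7459]), (9.07773208618164, 18.885637283325195)) [0.5139 0.2723 0.109 ]
depth pt [0.4983 0.2839 0.1112]
tall top lid [495.4417 237.8214] (42.939552307128906, 45.21257019042969) [ 0.5689 -0.2643  0.12  ] btn (array([499.3512, 235.7534]), (22.39239501953125, 23.506315231323242)) [ 0.5697 -0.2655  0.134 ]
tall scene lid [144.8592 308.0557] (44.0521125793457, 54.29018783569336) [ 0.5812 -0.2709  0.12  ] btn (array([143.8233, 297.5745]), (23.970754623413086, 31.496234893798828)) [ 0.5788 -0.2683  0.134 ]
depth pt [ 0.5661 -0.2616  0.1346]
jar [0.7449 0.1156 0.105 ] mortar [ 0.7794 -0.1035  0.06  ]
spat [0.4696 0.0952 0.01  ]
spat [0.2867 0.0662 0.01  ]
spat [0.3799 0.078  0.01  ]
```

```bash
cat >> h.py <<'E'
def topdepth(I,D,uv,z,r=35):
    i=camera_info('top');vv,uu=np.mgrid[uv[1]-r:uv[1]+r,uv[0]-r:uv[0]+r];vv=vv.ravel();uu=uu.ravel()
    d=(R.from_quat(i['orientation']).as_matrix()@np.linalg.inv(i['K'])@np.stack([uu,vv,np.ones_like(uu)])).T
    p=i['origin']+d*D[vv,uu][:,None]
    p=p[abs(p[:,2]-z)<.005]
    (c,rad)=cv2.minEnclosingCircle((p[:,:2]*1000).astype(np.float32)); return p.mean(0),len(p),c,rad
def delta(x,y,z=None):
    s=sense();M=R.from_quat(s['tool_rot']).as_matrix()
    t=np.array([x,y,s['tcp_pos'][2] if z is None else z]);print('t',s['t'],'tcp',s['tcp_pos'],'F',s['force'],'gap',s['finger_gap'])
    print('shift(10cm)',M.T@(t-s['tcp_pos'])*10,'tilt',M[:,2])
E
python3 - <<'E'
from h import *
np.set_printoptions(precision=4,suppress=True)
T=cv2.imread('pics/top0.png');D=np.load('pics/top0_d.npy')
for t,z in [((343,224),.084),((139,275),.109),((499,236),.134)]: print(topdepth(T,D,t,z))
delta(.592,-.0295)
E
python3 -m inch '[[1,[-0.2,-0.17,0],[0,0,0]],[1,[-0.5,-0.44,0],[0,0,0]],[1,[-0.8,-0.7,0],[0,0,0]],[1,[-1,-0.88,0],[0,0,0]]]' 20
```

```text
(array([ 0.5932, -0.029 ,  0.0849]), 368, (593.4407348632812, -29.1335391998291), 17.820219039916992)
(array([0.4996, 0.2881, 0.1099]), 423, (499.887939453125, 289.1285705566406), 18.045469284057617)
(array([ 0.5696, -0.2634,  0.1346]), 448, (569.6331176757812, -264.44287109375), 18.36878776550293)
t 0.1 tcp [0.1396 0.6085 0.1987] F [ 0.2904 -0.572  -0.3152] gap 0.998685639381605
shift(10cm) [-5.8372 -5.2048  0.008 ] tilt [-0.0008 -0.0018 -1.    ]
t: 0.5
tcp_pos: [0.2183, 0.4987, 0.1991]
tool_rot: [0.113, 0.994, -0.001, -0.0]
force: [0.2, 0.8, 0.2]
finger_gap: 0.328
```

The depth circles have radii of 17.8–18.4 mm (18 expected), so the centres are short (.5933,-.029), middle (.4998,.2886) and tall (.5697,-.2642). Moving on to the short canister.

```bash
for k in 1 ; do python3 -m inch '[[1,[-0.3,-0.26,0],[0,0,0]],[1,[-0.65,-0.57,0],[0,0,0]],[1,[-1,-0.88,0],[0,0,0]]]'; done
python3 -m inch '[[1,[-0.3,-0.26,0],[0,0,0]],[1,[-0.65,-0.57,0],[0,0,0]],[1,[-1,-0.88,0],[0,0,0]]]' >/dev/null
python3 -m inch '[[1,[-0.3,-0.26,0],[0,0,0]],[1,[-0.65,-0.57,0],[0,0,0]],[1,[-1,-0.88,0],[0,0,0]]]' >/dev/null
python3 -m inch '[[1,[-0.3,-0.26,0],[0,0,0]],[1,[-0.65,-0.57,0],[0,0,0]],[1,[-1,-0.88,0],[0,0,0]]]'
python3 - <<'E'
from h import *
np.set_printoptions(precision=4,suppress=True)
delta(.5933,-.029,.1)
E
```

```text
t: 0.8
tcp_pos: [0.2958, 0.3914, 0.1994]
tool_rot: [0.112, 0.994, -0.0, -0.0]
force: [1.1, 0.0, -0.1]
finger_gap: 0.003
t: 1.7
tcp_pos: [0.5291, 0.0668, 0.1993]
tool_rot: [0.113, 0.994, 0.0, -0.0]
force: [0.6, 0.3, -0.2]
finger_gap: -0.001
t 1.7 tcp [0.5291 0.0668 0.1993] F [ 0.6018  0.2784 -0.2187] gap -0.0007928866732599284
shift(10cm) [-0.8406 -0.7898  0.9927] tilt [-0.0007  0.0003 -1.    ]
```

```bash
python3 -m inch '[[1,[-0.3,-0.28,0],[0,0,0]],[1,[-0.6,-0.56,0],[0,0,0]],[1,[-0.84,-0.78,0],[0,0,0]],[1,[-0.84,-0.78,0.2],[0,0,0]],[1,[-0.84,-0.78,0.45],[0,0,0]],[1,[-0.84,-0.78,0.7],[0,0,0]],[1,[-0.84,-0.78,0.9],[0,0,0]],[1,[-0.84,-0.78,1],[0,0,0]],[1,[-0.84,-0.78,1],[0,0,0]],[1,[-0.84,-0.78,1],[0,0,0]],[1,[-0.84,-0.78,1],[0,0,0]]]'
python3 - <<'E'
from h import *
np.set_printoptions(precision=4,suppress=True)
delta(.5933,-.029,.075)
p,_=snapshot('scene');cv2.imwrite('pics/s1.png',p)
E
```

```text
t: 2.8
tcp_pos: [0.5941, -0.0266, 0.1008]
tool_rot: [0.113, 0.994, -0.0, 0.001]
force: [0.5, -0.1, 0.2]
finger_gap: 0.002
t 2.8 tcp [ 0.5941 -0.0266  0.1008] F [ 0.5134 -0.0567  0.1583] gap 0.0015328272063599253
shift(10cm) [ 0.0031 -0.0249  0.2582] tilt [ 0.0024 -0.0006 -1.    ]
```

View pics/s1.png

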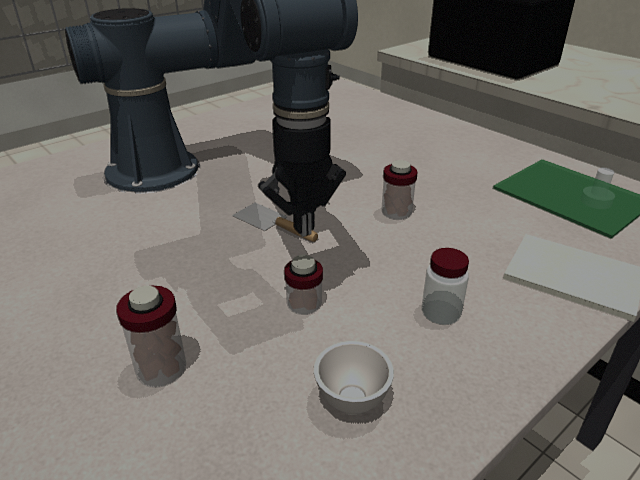

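The fingertips show at about (306,237) in the scene view and the button top at (303,262). I'll check by projection whether the two agree.

```bash
cat >> h.py <<'E'
def proj(n,p):
    i=camera_info(n);c=R.from_quat(i['orientation']).as_matrix().T@(np.array(p)-i['origin']);q=i['K']@c;return q[:2]/q[2]
E
python3 - <<'E'
from h import *
np.set_printoptions(precision=4,suppress=True)
print('tcp',proj('scene',(.5941,-.0266,.1008)))
for p in [(.5933,-.029,.084),(.4998,.2886,.109),(.5697,-.2642,.134)]: print(proj('scene',p),proj('top',p))
p=cv2.imread('pics/s1.png')
cv2.imwrite('pics/s1c.png',cv2.resize(p[200:320,240:380],None,fx=5,fy=5,interpolation=cv2.INTER_CUBIC))
t,_=snapshot('top');cv2.imwrite('pics/t1c.png',cv2.resize(t[160:280,270:410],None,fx=5,fy=5,interpolation=cv2.INTER_CUBIC))
E
```

```text
tcp [304.2009 250.2869]
[302.8563 259.7383] [342.0683 223.6252]
[400.161  162.7281] [138.5983 275.1085]
[143.6912 292.5411] [498.4973 235.763 ]
```

View pics/s1c.png

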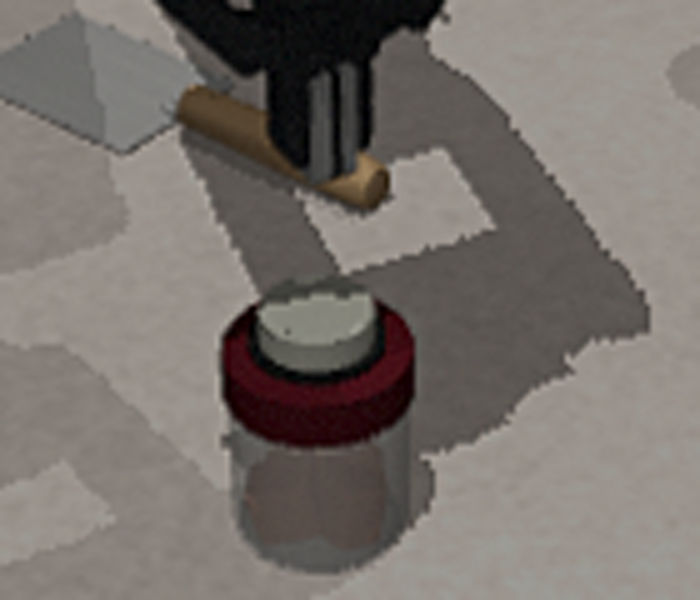

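View pics/t1c.png

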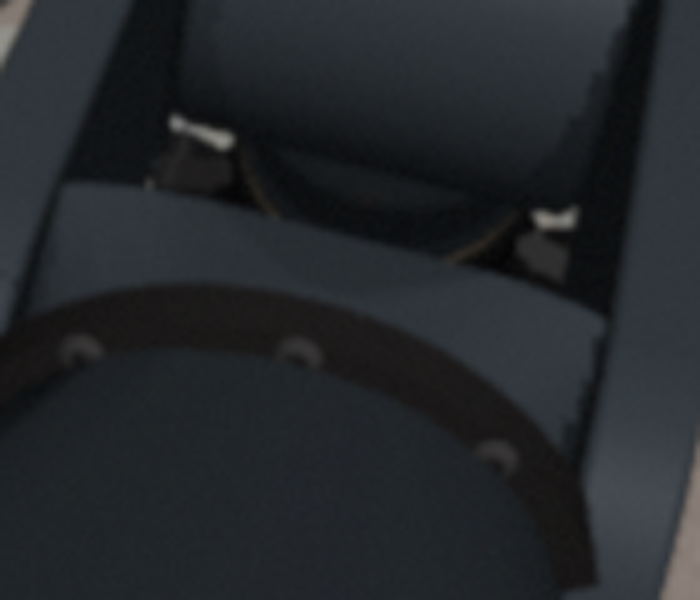

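```bash
python3 - <<'E'
from h import *
np.set_printoptions(precision=4,suppress=True)
s=sense();print(s['tcp_pos'],s['finger_gap'])
p,d=snapshot('scene')
def pt(u,v):
    o,r=ray('scene',(u,v));return o+r*d[v,u]
for v in range(220,270,2): print(v,[pt(u,v).round(3).tolist() for u in (303,307)])
wi=camera_info('wrist');print(wi)
w,wd=snapshot('wrist');cv2.imwrite('pics/w1.png',w);np.save('pics/w1d.npy',wd)
E
```

```text
[ 0.5939 -0.0266  0.1008] 0.003800570881451304
220 [[0.603, -0.034, 0.162], [0.606, -0.029, 0.161]]
222 [[0.605, -0.036, 0.16], [0.606, -0.03, 0.158]]
224 [[0.603, -0.035, 0.155], [0.606, -0.03, 0.155]]
226 [[0.603, -0.035, 0.152], [0.607, -0.031, 0.152]]
228 [[0.604, -0.036, 0.149], [0.604, -0.028, 0.146]]
230 [[0.603, -0.035, 0.145], [0.606, -0.03, 0.144]]
232 [[0.604, -0.036, 0.143], [0.606, -0.03, 0.141]]
234 [[0.605, -0.037, 0.14], [0.605, -0.029, 0.137]]
236 [[0.603, -0.036, 0.135], [0.465, 0.084, 0.013]]
238 [[0.451, 0.085, 0.0], [0.465, 0.084, 0.008]]
240 [[0.453, 0.084, -0.003], [0.46, 0.087, -0.0]]
242 [[0.461, 0.077, -0.0], [0.465, 0.084, -0.001]]
244 [[0.466, 0.073, -0.0], [0.471, 0.079, -0.0]]
246 [[0.471, 0.069, -0.0], [0.474, 0.076, -0.001]]
248 [[0.476, 0.065, -0.0], [0.48, 0.071, -0.001]]
250 [[0.478, 0.063, -0.003], [0.485, 0.067, -0.0]]
252 [[0.485, 0.058, -0.001], [0.491, 0.062, 0.0]]
254 [[0.49, 0.053, -0.0], [0.496, 0.058, 0.0]]
256 [[0.587, -0.023, 0.085], [0.59, -0.018, 0.084]]
258 [[0.589, -0.026, 0.083], [0.593, -0.021, 0.083]]
260 [[0.592, -0.028, 0.082], [0.598, -0.025, 0.084]]
262 [[0.597, -0.031, 0.083], [0.601, -0.027, 0.083]]
264 [[0.601, -0.035, 0.083], [0.605, -0.031, 0.083]]
266 [[0.605, -0.039, 0.084], [0.61, -0.034, 0.084]]
268 [[0.608, -0.041, 0.083], [0.612, -0.036, 0.083]]
{'K': array([[338.5425,   0.    , 323.4656],
       [  0.    , 338.5425, 230.7564],
       [  0.    ,   0.    ,   1.    ]]), 'origin': array([ 0.5161, -0.009 ,  0.275 ]), 'orientation': array([0.7722, 0.6155, 0.0981, 0.1232])}
```

View pics/w1.png

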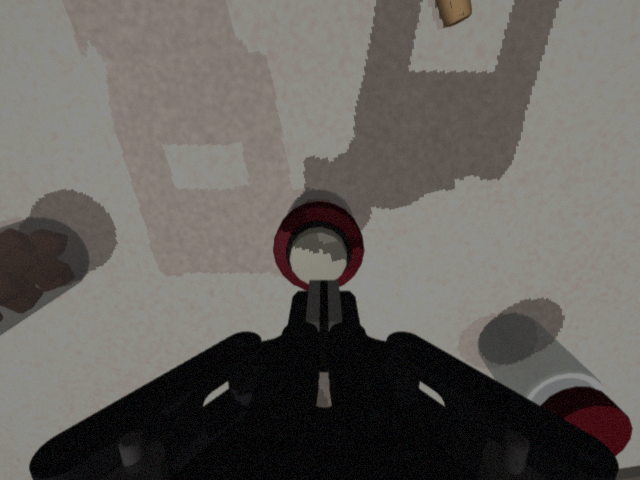

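```bash
python3 - <<'E'
from h import *
np.set_printoptions(precision=4,suppress=True)
d=np.load('pics/w1d.npy')
for u,v in [(310,284),(313,290),(333,284),(330,300),(312,320),(320,262),(305,262),(320,240),(295,315),(250,150)]:
    o,r=ray('wrist',(u,v));print(u,v,d[v,u],o+r*d[v,u])
print(proj('wrist',(.5939,-.0266,.1008)),proj('wrist',(.5939,-.0266,.134)),proj('wrist',(.5933,-.029,.084)))
E
```

```text
310 284 0.14820205 [ 0.5811 -0.03    0.1413]
313 290 0.14252166 [ 0.5813 -0.0285  0.1472]
333 284 0.14883274 [ 0.5837 -0.0202  0.1407]
330 300 0.13552424 [ 0.5833 -0.0217  0.1547]
312 320 0.12146293 [ 0.5815 -0.0282  0.1694]
320 262 0.20692696 [ 0.5959 -0.0295  0.0841]
305 262 0.20632578 [ 0.5936 -0.0383  0.0847]
320 240 0.20321731 [ 0.5822 -0.0263  0.0835]
295 315 0.13237074 [ 0.5841 -0.036   0.1593]
250 150 0.267396 [ 0.5249 -0.0706  0.0009]
[323.8944 269.5975] [323.9666 299.318 ] [319.8065 257.9477]
```

Both the scene and wrist depth put the shut fingertips near z≈0.135–0.14, while the reported TCP is 0.101. The tip xy agrees with the TCP. The fingers may really end about 35 mm behind the reported TCP, so I'll descend in small steps and watch the force at both possible contact heights.

```bash
python3 -m inch '[[1,[0,-0.02,0.05],[0,0,0]],[1,[0,-0.02,0.13],[0,0,0]],[1,[0,-0.02,0.15],[0,0,0]],[1,[0,-0.02,0.17],[0,0,0]],[1,[0,-0.02,0.19],[0,0,0]],[1,[0,-0.02,0.2],[0,0,0]],[1,[0,-0.02,0.2],[0,0,0]]]'
python3 - <<'E'
from h import *
np.set_printoptions(precision=4,suppress=True)
p,d=snapshot('scene')
cv2.imwrite('pics/s2c.png',cv2.resize(p[200:320,240:380],None,fx=5,fy=5,interpolation=cv2.INTER_CUBIC))
delta(.5933,-.029,.05)
E
```

```text
t: 3.7
tcp_pos: [0.5926, -0.0284, 0.0795]
tool_rot: [0.113, 0.994, -0.0, -0.0]
force: [0.0, -0.1, -0.6]
finger_gap: -0.001
t 3.75 tcp [ 0.5927 -0.0284  0.0796] F [-0.1105  0.1541  0.6527] gap 0.0007000086541490512
shift(10cm) [-0.0073 -0.0043  0.2959] tilt [-0. -0. -1.]
```

View pics/s2c.png

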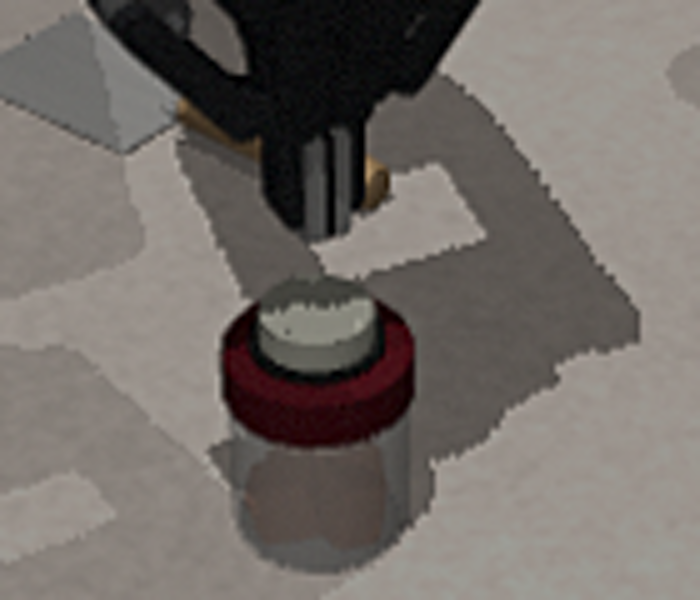

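There is no force and a visible gap, so the fingers do end about 35 mm short of the reported TCP. I'll keep descending by force.

```bash
python3 -m inch '[[1,[0,0,0.08],[0,0,0]],[1,[0,0,0.16],[0,0,0]],[1,[0,0,0.2],[0,0,0]],[1,[0,0,0.22],[0,0,0]],[1,[0,0,0.24],[0,0,0]],[1,[0,0,0.25],[0,0,0]],[1,[0,0,0.25],[0,0,0]]]'
python3 -m inch '[[1,[0,0,0.01],[0,0,0]],[1,[0,0,0.02],[0,0,0]],[1,[0,0,0.03],[0,0,0]],[1,[0,0,0.03],[0,0,0]]]'
python3 - <<'E'
from h import *
np.set_printoptions(precision=4,suppress=True)
p,d=snapshot('scene')
cv2.imwrite('pics/s3c.png',cv2.resize(p[200:320,240:380],None,fx=5,fy=5,interpolation=cv2.INTER_CUBIC))
delta(.5933,-.029,.05)
E
```

```text
t: 4.45
tcp_pos: [0.5927, -0.0284, 0.0546]
tool_rot: [0.113, 0.994, -0.0, -0.0]
force: [-0.0, -0.7, 0.7]
finger_gap: -0.004
t: 4.85
tcp_pos: [0.5928, -0.0285, 0.0518]
tool_rot: [0.113, 0.994, -0.0, 0.0]
force: [0.3, 0.6, 1.3]
finger_gap: -0.001
t 4.9 tcp [ 0.5928 -0.0285  0.0518] F [-0.7979  0.3251  0.9975] gap -0.0017474551203498655
shift(10cm) [-0.006  -0.0042  0.0181] tilt [ 0.0004 -0.0001 -1.    ]
```

View pics/s3c.png

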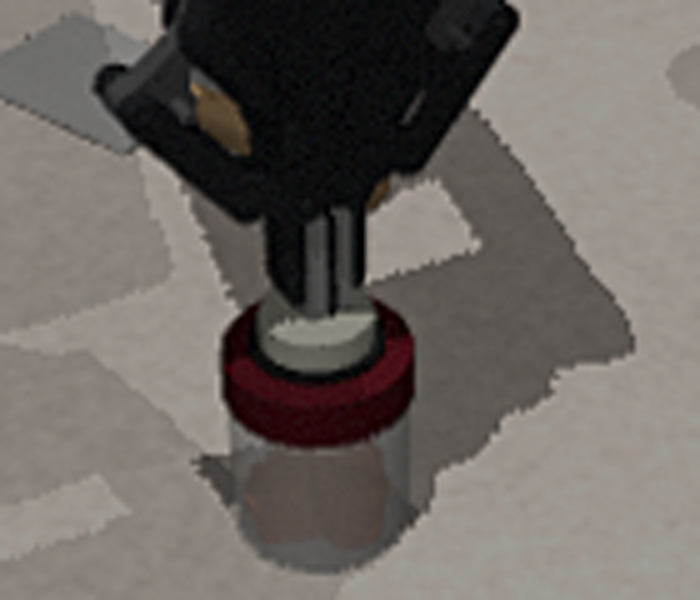

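The tip is now just at the button face, centred at crop (320,315).

```bash
python3 -m inch '[[1,[0,0,0.01],[0,0,0]],[1,[0,0,0.02],[0,0,0]],[1,[0,0,0.03],[0,0,0]],[1,[0,0,0.03],[0,0,0]]]'
python3 -m inch '[[1,[0,0,0.01],[0,0,0]],[1,[0,0,0.02],[0,0,0]],[1,[0,0,0.03],[0,0,0]],[1,[0,0,0.03],[0,0,0]]]'
python3 -m inch '[[1,[0,0,0.01],[0,0,0]],[1,[0,0,0.02],[0,0,0]],[1,[0,0,0.02],[0,0,0]]]'
```

```text
t: 5.3
tcp_pos: [0.5928, -0.0285, 0.0486]
tool_rot: [0.113, 0.994, -0.0, 0.0]
force: [0.2, 0.8, 2.1]
finger_gap: 0.0
t: 5.7
tcp_pos: [0.5928, -0.0285, 0.0454]
tool_rot: [0.113, 0.994, -0.0, 0.0]
force: [-0.2, -0.7, 1.7]
finger_gap: 0.003
t: 6.0
tcp_pos: [0.5928, -0.0285, 0.0438]
tool_rot: [0.113, 0.994, -0.0, 0.0]
force: [-1.0, 0.3, 5.2]
finger_gap: -0.002
```

```bash
python3 -m inch '[[1,[0,0,0.01],[0,0,0]],[1,[0,0,0.01],[0,0,0]],[1,[0,0,0.01],[0,0,0]]]'
python3 -m inch '[[1,[0,0,0.01],[0,0,0]],[1,[0,0,0.01],[0,0,0]],[1,[0,0,0.01],[0,0,0]]]'
python3 - <<'E'
from h import *
print([sense()['force'] for _ in range(2)])
p,d=snapshot('scene');print(sense()['force'],sense()['tcp_pos'])
cv2.imwrite('pics/s4c.png',cv2.resize(p[200:320,240:380],None,fx=5,fy=5,interpolation=cv2.INTER_CUBIC))
E
```

```text
t: 6.3
tcp_pos: [0.5928, -0.0285, 0.0431]
tool_rot: [0.113, 0.994, -0.0, 0.0]
force: [-0.9, 1.1, 6.2]
finger_gap: -0.001
t: 6.6
tcp_pos: [0.5928, -0.0285, 0.0423]
tool_rot: [0.113, 0.994, -0.0, 0.0]
force: [-0.7, 0.7, 7.6]
finger_gap: 0.0
[array([-0.71835202,  0.65616162,  7.55838013]), array([-0.71835202,  0.65616162,  7.55838013])]
[-1.40212677  0.83400479  7.524877  ] [ 0.59283774 -0.02847037  0.04238686]
```

View pics/s4c.png

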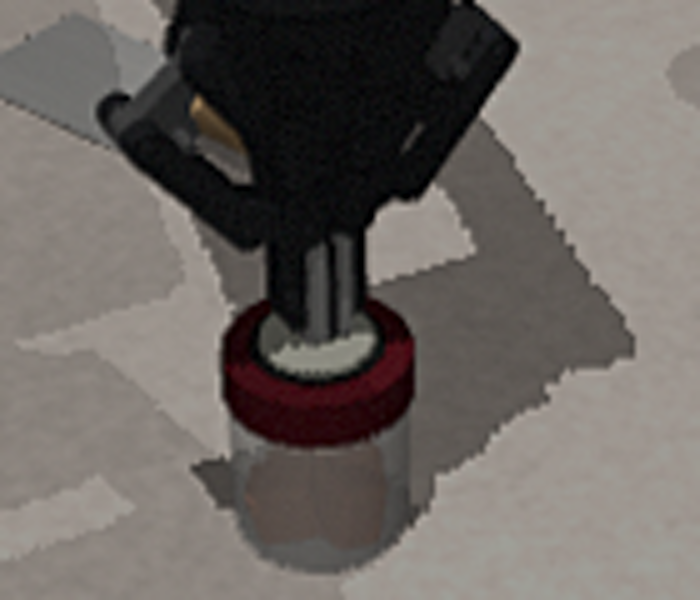

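The button is down, with only a thin rim showing, and force follows the gasket slope at 7.5 N. That gives a true tip about 32 mm above the reported TCP. I'll lift and head for the middle canister.

```bash
python3 -m inch '[[1,[0,0,-0.05],[0,0,0]],[1,[0,0,-0.2],[0,0,0]],[1,[0,0,-0.5],[0,0,0]],[1,[0,0,-0.8],[0,0,0]],[1,[0,0,-1],[0,0,0]],[1,[0.1,0.2,-1],[0,0,0]],[1,[0.25,0.5,-1],[0,0,0]],[1,[0.45,0.8,-1],[0,0,0]],[1,[0.56,1,-1],[0,0,0]]]'
python3 -m inch '[[1,[0.15,0.3,0],[0,0,0]],[1,[0.35,0.65,0],[0,0,0]],[1,[0.56,1,0],[0,0,0]]]'
python3 -m inch '[[1,[0.15,0.3,0],[0,0,0]],[1,[0.35,0.6,0],[0,0,0]],[1,[0.47,0.84,0],[0,0,0]],[1,[0.47,0.84,0],[0,0,0]],[1,[0.47,0.84,0],[0,0,0]],[1,[0.47,0.84,0],[0,0,0]]]'
python3 - <<'E'
from h import *
np.set_printoptions(precision=4,suppress=True)
delta(.4998,.2886,.08)
T,D=snapshot('top');cv2.imwrite('pics/t2.png',T);print(topdepth(T,D,(343,224),.076))
E
```

```text
t: 7.55
tcp_pos: [0.5582, 0.0835, 0.1409]
tool_rot: [0.112, 0.994, 0.0, -0.002]
force: [0.3, -0.2, -0.1]
finger_gap: -0.001
t: 7.85
tcp_pos: [0.5274, 0.1925, 0.141]
tool_rot: [0.113, 0.994, -0.0, -0.001]
force: [-0.2, 0.5, 0.7]
finger_gap: 0.003
t: 8.45
tcp_pos: [0.5013, 0.283, 0.1412]
tool_rot: [0.113, 0.994, -0.0, -0.0]
force: [0.1, -0.1, 0.0]
finger_gap: 0.001
t 8.45 tcp [0.5013 0.283  0.1412] F [ 0.1179 -0.0517  0.0056] gap 0.0009249702210027462
shift(10cm) [0.0268 0.0518 0.6123] tilt [-0.0007 -0.0007 -1.    ]
(array([ 0.5932, -0.0293,  0.0749]), 706, (593.2114868164062, -28.829917907714844), 29.259008407592773)
```

View pics/t2.png

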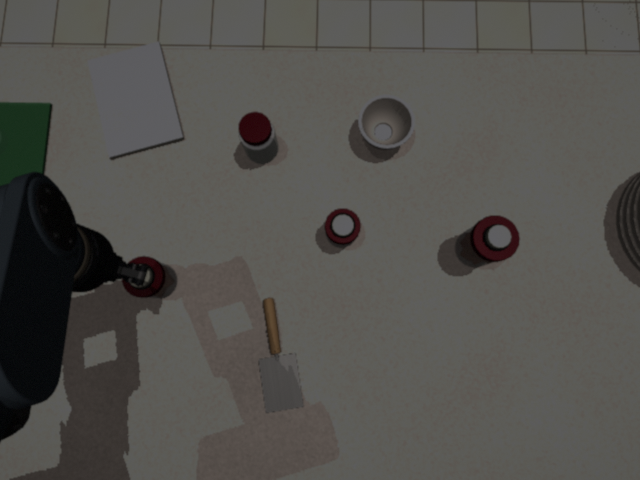

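The short canister is still in place at (343,226). The arm is over the middle canister. I'll correct the lateral offset and descend.

```bash
python3 -m inch '[[1,[0.03,0.05,0.1],[0,0,0]],[1,[0.03,0.05,0.25],[0,0,0]],[1,[0.03,0.05,0.4],[0,0,0]],[1,[0.03,0.05,0.52],[0,0,0]],[1,[0.03,0.05,0.56],[0,0,0]],[1,[0.03,0.05,0.58],[0,0,0]],[1,[0.03,0.05,0.58],[0,0,0]],[1,[0.03,0.05,0.58],[0,0,0]]]'
python3 - <<'E'
from h import *
np.set_printoptions(precision=4,suppress=True)
delta(.4998,.2886,.067)
p,d=snapshot('scene')
cv2.imwrite('pics/s5c.png',cv2.resize(p[110:230,330:470],None,fx=5,fy=5,interpolation=cv2.INTER_CUBIC))
E
```

```text
t: 9.3
tcp_pos: [0.5, 0.2896, 0.0841]
tool_rot: [0.113, 0.994, 0.0, 0.001]
force: [0.3, -0.2, -1.0]
finger_gap: -0.004
t 9.3 tcp [0.5    0.2896 0.0841] F [ 0.3153 -0.1979 -1.0391] gap -0.004480084514271279
shift(10cm) [-0.0007 -0.0105  0.1713] tilt [ 0.0011  0.0004 -1.    ]
```

View pics/s5c.png

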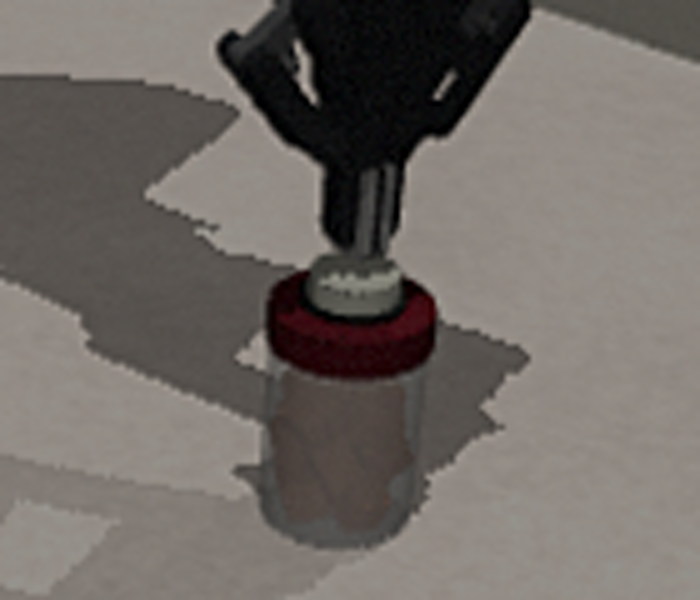

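The tip is about 4 mm right of the button centre (crop 365 against 355). I'll nudge it slightly and press.

```bash
python3 -m inch '[[1,[0.01,-0.025,0],[0,0,0]],[1,[0.01,-0.025,0.04],[0,0,0]],[1,[0.01,-0.025,0.06],[0,0,0]],[1,[0.01,-0.025,0.08],[0,0,0]],[1,[0.01,-0.025,0.09],[0,0,0]],[1,[0.01,-0.025,0.1],[0,0,0]],[1,[0.01,-0.025,0.11],[0,0,0]],[1,[0.01,-0.025,0.12],[0,0,0]],[1,[0.01,-0.025,0.12],[0,0,0]]]'
python3 -m inch '[[1,[0,0,0.01],[0,0,0]],[1,[0,0,0.02],[0,0,0]],[1,[0,0,0.03],[0,0,0]],[1,[0,0,0.03],[0,0,0]]]'
python3 -m inch '[[1,[0,0,0.01],[0,0,0]],[1,[0,0,0.01],[0,0,0]]]'
```

```text
t: 10.25
tcp_pos: [0.4978, 0.2872, 0.0714]
tool_rot: [0.113, 0.994, -0.0, -0.0]
force: [-1.5, -0.8, 2.1]
finger_gap: -0.001
t: 10.65
tcp_pos: [0.4978, 0.2872, 0.0687]
tool_rot: [0.113, 0.994, -0.0, -0.0]
force: [-1.6, -1.3, 5.8]
finger_gap: 0.002
t: 10.85
tcp_pos: [0.4978, 0.2873, 0.0679]
tool_rot: [0.113, 0.994, -0.0, -0.0]
force: [-1.7, -1.3, 6.4]
finger_gap: 0.003
```

```bash
python3 -m inch '[[1,[0,0,0.01],[0,0,0]],[1,[0,0,0.01],[0,0,0]]]'
python3 - <<'E'
from h import *
p,d=snapshot('scene')
cv2.imwrite('pics/s6c.png',cv2.resize(p[110:230,330:470],None,fx=5,fy=5,interpolation=cv2.INTER_CUBIC))
print(sense()['force'],sense()['tcp_pos'])
E
```

```text
t: 11.05
tcp_pos: [0.4979, 0.2873, 0.0672]
tool_rot: [0.113, 0.994, -0.0, 0.0]
force: [-1.9, -2.2, 8.0]
finger_gap: 0.002
[-2.52766649 -1.76689075  8.3472071 ] [0.49784917 0.28726702 0.06724912]
```

View pics/s6c.png

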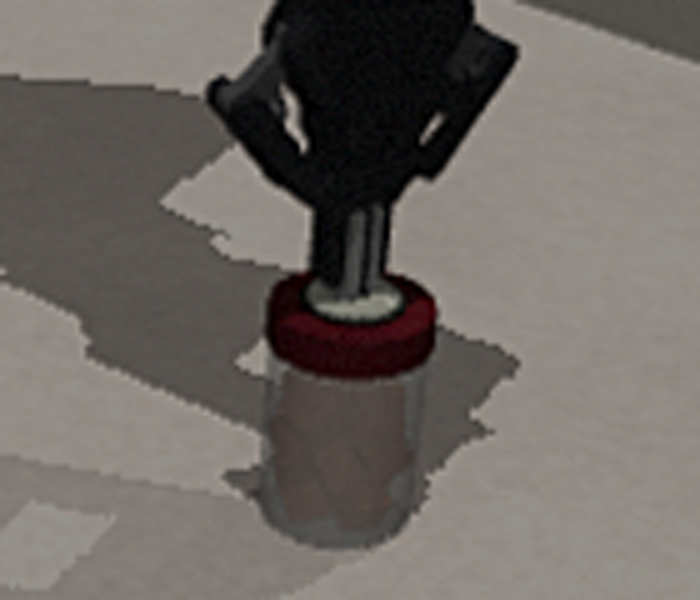

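The middle button is home at 8.3 N, and its top is nearly level with the lid in the picture. I'll lift and cross to the tall one.

```bash
python3 -m inch '[[1,[0,0,-0.05],[0,0,0]],[1,[0,0,-0.2],[0,0,0]],[1,[0,0,-0.5],[0,0,0]],[1,[0,0,-0.8],[0,0,0]],[1,[0,0,-1],[0,0,0]],[1,[-0.05,-0.15,-1],[0,0,0]],[1,[-0.15,-0.4,-1],[0,0,0]],[1,[-0.28,-0.75,-1],[0,0,0]],[1,[-0.37,-1,-1],[0,0,0]]]'
python3 -m inch '[[1,[-0.13,-0.35,0],[0,0,0]],[1,[-0.25,-0.7,0],[0,0,0]],[1,[-0.37,-1,0],[0,0,0]]]' >/dev/null
python3 -m inch '[[1,[-0.13,-0.35,0],[0,0,0]],[1,[-0.25,-0.7,0],[0,0,0]],[1,[-0.37,-1,0],[0,0,0]]]' >/dev/null
python3 -m inch '[[1,[-0.13,-0.35,0],[0,0,0]],[1,[-0.25,-0.7,0],[0,0,0]],[1,[-0.37,-1,0],[0,0,0]]]' >/dev/null
python3 -m inch '[[1,[-0.13,-0.35,0],[0,0,0]],[1,[-0.25,-0.7,0],[0,0,0]],[1,[-0.37,-1,0],[0,0,0]],[1,[-0.37,-1,0],[0,0,0]],[1,[-0.37,-1,0],[0,0,0]],[1,[-0.37,-1,0],[0,0,0]]]'
python3 - <<'E'
from h import *
np.set_printoptions(precision=4,suppress=True)
delta(.5697,-.2642,.108)
T,D=snapshot('top');cv2.imwrite('pics/t3.png',T)
i=0
for t in [(343,225),(140,276)]:
    o,r=ray('top',t);print(o+r*np.median(D[t[1]-3:t[1]+4,t[0]-3:t[0]+4]))
E
```

```text
t: 12.0
tcp_pos: [0.511, 0.1791, 0.1651]
tool_rot: [0.113, 0.994, -0.001, -0.001]
force: [-0.2, 0.5, 0.4]
finger_gap: 0.0
t: 13.5
tcp_pos: [0.5651, -0.2405, 0.1654]
tool_rot: [0.113, 0.994, 0.001, -0.001]
force: [0.5, 0.4, -0.5]
finger_gap: -0.0
t 13.5 tcp [ 0.5651 -0.2405  0.1654] F [ 0.5034  0.3708 -0.5377] gap -0.0003251958913870676
shift(10cm) [-0.0997 -0.2218  0.5738] tilt [-0.0022  0.0018 -1.    ]
[ 0.5924 -0.0308  0.0771]
[0.499  0.2889 0.1019]
```

View pics/t3.png

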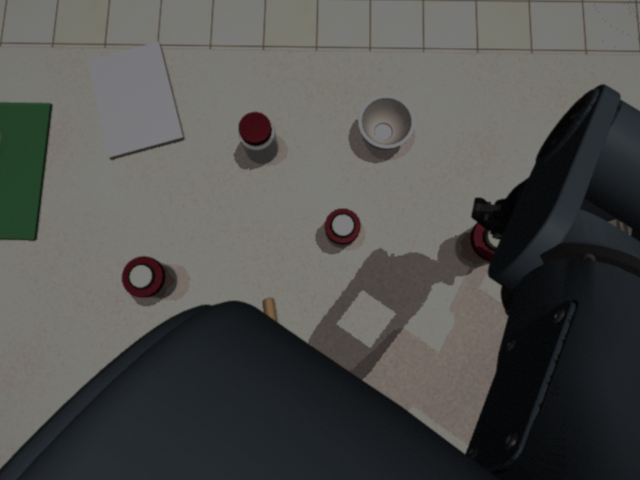

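Depth gives button tops at 0.077 and 0.102, so short and middle are both home and unmoved. Now the tall one.

```bash
python3 -m inch '[[1,[-0.09,-0.22,0],[0,0,0]],[1,[-0.09,-0.22,0.1],[0,0,0]],[1,[-0.09,-0.22,0.25],[0,0,0]],[1,[-0.09,-0.22,0.4],[0,0,0]],[1,[-0.09,-0.22,0.52],[0,0,0]],[1,[-0.09,-0.22,0.56],[0,0,0]],[1,[-0.09,-0.22,0.56],[0,0,0]],[1,[-0.09,-0.22,0.56],[0,0,0]]]'
python3 - <<'E'
from h import *
np.set_printoptions(precision=4,suppress=True)
delta(.5697,-.2642,.094)
p,d=snapshot('scene')
cv2.imwrite('pics/s7c.png',cv2.resize(p[230:350,80:220],None,fx=5,fy=5,interpolation=cv2.INTER_CUBIC))
E
```

```text
t: 14.35
tcp_pos: [0.5705, -0.2648, 0.111]
tool_rot: [0.112, 0.994, -0.0, 0.0]
force: [0.3, 0.5, -0.4]
finger_gap: -0.003
t 14.35 tcp [ 0.5705 -0.2648  0.111 ] F [ 0.2813  0.4665 -0.3901] gap -0.0033802069655148145
shift(10cm) [0.0095 0.004  0.1702] tilt [ 0.0007 -0.0005 -1.    ]
```

View pics/s7c.png

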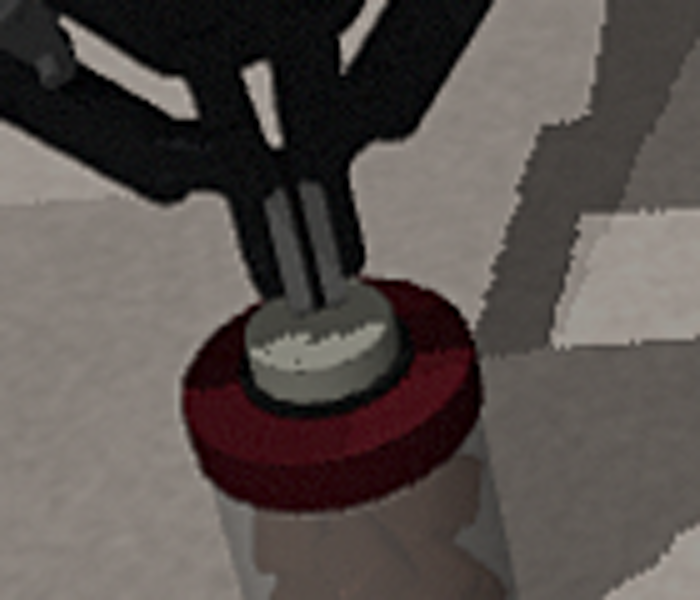

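The tip is about 8 mm above the tall button and centred on it. Pressing.

```bash
python3 -m inch '[[1,[0,0,0.03],[0,0,0]],[1,[0,0,0.06],[0,0,0]],[1,[0,0,0.08],[0,0,0]],[1,[0,0,0.09],[0,0,0]],[1,[0,0,0.1],[0,0,0]],[1,[0,0,0.11],[0,0,0]],[1,[0,0,0.12],[0,0,0]],[1,[0,0,0.13],[0,0,0]],[1,[0,0,0.14],[0,0,0]],[1,[0,0,0.14],[0,0,0]]]'
python3 -m inch '[[1,[0,0,0.01],[0,0,0]],[1,[0,0,0.02],[0,0,0]],[1,[0,0,0.03],[0,0,0]],[1,[0,0,0.03],[0,0,0]]]'
```

```text
t: 15.4
tcp_pos: [0.5701, -0.2649, 0.0964]
tool_rot: [0.113, 0.994, -0.0, -0.0]
force: [-0.8, -0.6, 2.2]
finger_gap: -0.001
t: 15.8
tcp_pos: [0.5701, -0.265, 0.0938]
tool_rot: [0.113, 0.994, -0.0, 0.0]
force: [-1.0, 0.0, 5.6]
finger_gap: -0.001
```

```bash
python3 -m inch '[[1,[0,0,0.01],[0,0,0]],[1,[0,0,0.02],[0,0,0]],[1,[0,0,0.02],[0,0,0]]]'
python3 -m inch '[[1,[0,0,-0.05],[0,0,0]],[1,[0,0,-0.2],[0,0,0]],[1,[0,0,-0.5],[0,0,0]],[1,[0,0,-0.8],[0,0,0]],[1,[0,0,-1],[0,0,0]]]'
python3 -m inch '[[1,[0.2,0,0],[0,0,0]],[1,[0.5,0,-0.1],[0,0,0]],[1,[0.8,0,-0.2],[0,0,0]],[1,[1,0,-0.2],[0,0,0]],[1,[1,0,-0.2],[0,0,0]],[1,[1,0,-0.2],[0,0,0]],[1,[1,0,-0.2],[0,0,0]]]'
python3 - <<'E'
from h import *
np.set_printoptions(precision=4,suppress=True)
p,D=snapshot('scene');cv2.imwrite('pics/s8.png',p)
T,D=snapshot('top');cv2.imwrite('pics/t8.png',T)
for t in [(343,225),(140,276),(499,236)]:
    o,r=ray('top',t);print(o+r*np.median(D[t[1]-3:t[1]+4,t[0]-3:t[0]+4]))
E
```

```text
t: 16.1
tcp_pos: [0.5702, -0.2649, 0.0923]
tool_rot: [0.113, 0.994, -0.0, 0.0]
force: [-2.8, 0.6, 7.1]
finger_gap: 0.003
t: 16.6
tcp_pos: [0.571, -0.2653, 0.1932]
tool_rot: [0.113, 0.994, -0.0, 0.001]
force: [0.0, -0.3, 1.4]
finger_gap: -0.004
t: 17.3
tcp_pos: [0.4738, -0.2431, 0.2115]
tool_rot: [0.113, 0.994, -0.0, 0.001]
force: [0.1, 0.0, -0.5]
finger_gap: 0.002
[ 0.5924 -0.0308  0.0767]
[0.499  0.2887 0.1024]
[ 0.5706 -0.2674  0.127 ]
```

View pics/s8.png

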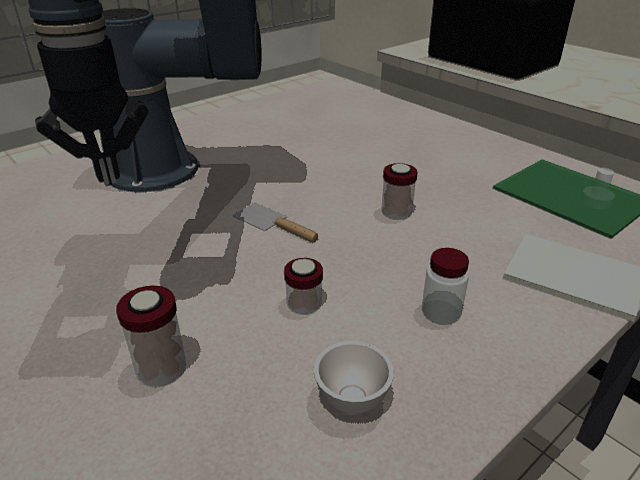

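View pics/t8.png

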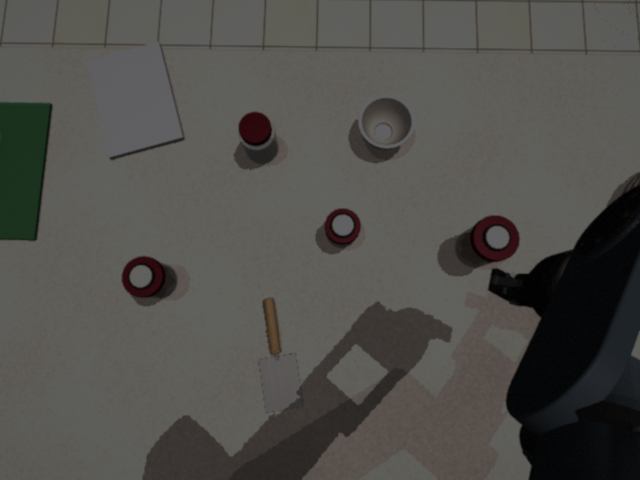

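All three buttons are down at heights 0.077, 0.102 and 0.127 (expected 0.076, 0.101 and 0.126). Canisters, jar, bowl and spatula are at their first pixels, and the hand is clear.

```bash
python3 -c "
from station import *
sign_off()"
```

```text
the job is handed in; nothing more can be done
```

I pressed all three buttons home with shut fingertips in the required order (short, middle, tall) and handed the job in at about 17.4 s; no verdict was reported.

- **Pressing:** each press was stepped down until the force followed the gasket's slope, ending at about 7–8 N.
- **Final heights:** top-camera depth puts the button tops at 0.077, 0.102 and 0.127 m, against a fully-home 0.076, 0.101 and 0.126 m.
- **Scene at the end:** in the last scene and top pictures, the canisters stand upright where they began, and the jar, bowl and spatula look unmoved. The hand is well clear, with no contact force.

**Checks that disagreed:**
- **Fingertip position:** the shut fingertips end about 32–35 mm short of the reported TCP, seen in both scene and wrist depth. I pressed by force and picture rather than by the stated TCP height.
- **Scene view and the middle press:** colour-mask centres from the scene view were 9–22 mm off those from the top view, mostly because the mask took in the button sides. I aimed by top-view depth and used the scene view only for a small correction before the middle press, so that press landed about 2 mm off the top-view centre.

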